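# Hang the lift-off door on the shield box and shut it

### The job

Take the blue door out of its slotted stand and hang it on the shield box in the open position: set both hinge knuckles over the two upright pins at once, feeling for the pins with a light touch, and ease the door down until it is fully home on both hinges. Then swing it fully shut and let go. Never lean hard on the hinges or the box, and leave the flux bottle, the jar and the blue tape roll where they are.

Things in the scene. Friction and masses are not known exactly. Their poses are not given: they have to be found in the camera images.
- shield_box: Fixed aluminium box, 100 deep (x) x 150 wide (y) x 150 high, open front; origin on the bench under its centre, x points to its back, y to the left of one who faces its front. Front face: x = -50. A steel keeper lip on the roof's front edge (y -60 to -20, z 150 to 154) reaches 8 out in front.
- hinge_nominal (a point): Box axes, on the bench at box x = -66, y = +60: nominal foot of the vertical axis of both brass hinge pins, which stand one above the other in front of the box's left post. Their steel strip is clamped in slots: the real axis is anywhere within 8 either way along box y, x exact. The shift is not measured: find it by feel. Light forces do not shift it.
- lower_seat (a point): Nominal (shift along box y as for hinge_nominal): top of the lower hinge shoulder, 32 above the bench, a disc 24 across, 8 thick. On each shoulder stands a pin of 10 diameter, 12 long, tip edge bevelled by 1.
- upper_seat (a point): The same for the upper shoulder, 104 above the bench (pin tip at 116). An arm 14 wide ties each shoulder back to the strip. The lower knuckle must come in under this arm: bring the door in level from the front, 13 to 45 higher than its hung height, then lower it.
- door: Loose blue door, 0.18 to 0.33 kg. Origin on the knuckle axis at lower edge height, z up. Panel: x 7 to 15, y -14 to -134, z 0 to 120. Outer face x = 7; inner face x = 15 turns to the box. Fully hung its origin is on the pin axis 20 above the bench. Shut: axes parallel to the box's; open 90 degrees: yaw = box yaw - 1.571, panel straight out from the front. It turns freely and stays where left.
- door_top (a point): Door axes; middle of the panel's top edge (door x = 11, y = -74, z = 120). The edge is free: pinch it across the 8 thickness (along door x). Centre of mass near door y = -65. Each upward push on the knuckles turns the door very slightly in the pinch.
- lower_knuckle (a point): Door axes; centre of the lower end of the lower knuckle (door 0, 0, 12). Both knuckles are steel tubes 24 outside, bore 12, 16 long, square ends; the upper one begins at door z = 84. When hung these ends rest on the shoulders.
- door_knob (a point): Small black pull knob on the outer face (door y = -116, z = 45), 16 across, reaching out to door x = -10; fixed to the door.
- door_stand: Fixed black and grey stand, 80 (x) x 100 (y) x 34 high, with a slot along y through its middle, 11 wide, slot floor 8 above the bench; origin on the bench under its middle. At the start the door stands upright in the slot, panel middle over the origin, door axes parallel to the stand's.
- flux_bottle: Flux dropper bottle, 38 diameter, 110 high; origin under its centre. Leave alone.
- jar_0: White jar with black lid, 51 diameter, 44 high; origin under its centre. Leave alone.
- tape_blue: Blue tape roll lying flat, 57 diameter, 14 high; origin under its centre. Leave alone.

How it is judged (in metres and radians):
On the way:
1. the door is fully down on both hinge pins, standing open by at least 30 degrees (z of door in the frame of shield_box between 0.017 and 0.0225 m and x of door in the frame of shield_box between -0.07 and -0.062 m and y of door in the frame of shield_box between 0.0495 and 0.0705 m and angle between door's own z axis and vertical below 0.07 rad and angle between the x axis of door and the x axis of shield_box, either way round above 0.52 rad), for 0.2 s.
At the end, for the whole second after the job is handed in: The door hangs upright on both pins, within 2.5 mm of its lowest seat, shut to within 0.09 rad (5 degrees) of parallel with the box front, and at rest (z of door in the frame of shield_box between 0.017 and 0.0225 m and x of door in the frame of shield_box between -0.07 and -0.062 m and y of door in the frame of shield_box between 0.0495 and 0.0705 m and angle between door's own z axis and vertical below 0.07 rad and angle between the x axis of door and the x axis of shield_box, either way round below 0.09 rad and linear speed of door below 0.02 m/s and angular speed of door below 0.1 rad/s); the robot touches nothing.
It fails at once if the door presses on the box or its hinge pins with more than 40 N (contact force between door and shield_box above 40 N).
It fails at once if the robot presses on the box with more than 40 N (contact force between the arm and shield_box above 40 N).
It fails at once if the flux bottle, jar or tape roll is moved by more than 2 cm (distance of any of flux_bottle, jar_0, tape_blue from where it was at the start of the episode above 0.02 m).
It also fails if it takes over 72 s, if anything falls off the work surface, if the arm or the gripper's body presses on something with over 40 N, if the wrist force passes 120 N, or if a joint passes its speed limit or range.

### The arm

A 7-joint arm with a two-finger parallel gripper is mounted at the origin on a cart in front of the work surface, level with it; the furniture and walls round the work are solid. World frame = base frame: x ahead of the robot, y to its left, z up, the work surface at z = 0. Lengths are in mm, angles in rad, forces in N, time in s.
With the tool pointing down it reaches from about 425 to 800 mm from the base axis. Payload 8.3 kg.
Tool frame: the origin (TCP) lies between the finger pads; the fingertips stand 14 mm ahead of it and the grasp point (between the pads) lies 5 mm behind it; z points along the fingers, y is the line along which they close (so a half turn about z gives the same grasp; the last joint's range is limited). The gripper opens to 85 mm and grips with 20 to 120 N. Pads are 22 mm wide; open, the fingers measure 114 mm over their backs; the gripper's body (76 mm by 85 mm) begins 54 mm behind the grasp point. The pads swing forward as they close: fully open they stand 13 mm farther back than shut.
Start: joints at [-1.274, 0.383, 0.016, 1.37, -0.006, 1.388, -0.046], TCP at [220.003, 584.981, 245.279] pointing down, gripper open.
Joint ranges: [-2.95, 2.95], [-0.25, 2.06], [-1.52, 1.56], [0.18, 2.33], [-1.44, 4.58], [0.02, 2.06], [-3.01, 3.01]. Speed limits (rad/s): [2.39, 2.39, 3.01, 3.01, 3.14, 3.14, 3.14].

### API

Orientations are given as a unit quaternion [w, x, y, z].
In Python, from rig import telemetry, viewer, workorder, spotter gives the robot as it stands.
- The arm moves only by the tool carry_out, never from a script. Its argument "commands" is a list that holds one entry, the list of rows, each a list of 7 numbers: the opening, from 0 (shut) to 1 (fully open), then the shift along the world's x, y, z in m, then the turn, a rotation vector about the world's x, y, z in rad. A call has 1 to 8 rows; each row is the pose to reach, as a shift and turn from the pose commanded when the call began; what a row does not reach only later rows make up. A row lasts 1/8 s, in which the tool goes at most 62.5 mm and 10.7 degrees, less where a joint would pass 70% of its speed; a pose out of reach is approached as far as the arm can. A call with a gripper value outside its range is refused whole. The fingers move at their own pace and stop on an object; "grip_force" is the grip in N (left out, the last holds). Time passes only in rows, so rows that repeat a pose let the fingers close. It gives the time, the measured TCP pose, the force, the opening and the grip force at its end, in the units of the state.
- telemetry.sense(): the state, without advancing time (a new reading comes with each control period).
- viewer.capture(name): name is "scene" or "side" or "wrist"; returns the picture (480x640x3 uint8, red, green, blue); there is no depth.
- viewer.get_calibration(name): a dict with "fx", "fy", "cx", "cy" (pixels), "k1" (the pictures are not rectified: a ray, as slopes to the right and down, at radius r is drawn at 1 + k1 r^2 times it, then the intrinsics apply), "cam_to_world" (4x4, takes a point from camera to world coordinates). Camera axes: x right, y down, z forward; pixel columns grow to the right and rows downward; lengths in mm; the calibration is good to about 2 mm. A picture is of the moment at which its call begins: read the wrist's pose just before it. get_calibration takes no time and is no camera call; for the wrist camera it gives the pose at the moment of the call.
- workorder.close_job(): hands the job in; it is judged then, once.
Trained networks look in the newest picture that a camera, given by its name, has taken for a name from the list of things; names that differ only in an ending like _2 or _b are one class to them, and where a whole thing is asked for, a point or a joint stands for the part that bears it (a point fixed in the world has none). Each returns a list of dicts, best first, with "conf" (0 to 1); they miss things now and then, are a little off and sometimes report something else, mostly with a low value. They report only what shows in the picture. A call takes as long as a camera call.
- spotter.recognise(camera, query): "extent" ([left, top, width, height] in pixels, round what is visible of it).
- spotter.regions_of(camera, query): "pixels" (480x640 bool, what is visible of it) and "extent" ([left, top, width, height] in pixels, round what is visible of it).
- spotter.spot_point(camera, query): "point" ([column, row] in pixels: a listed point, or the origin of a listed thing).
The state is a dict: "time": time; "q": joint angles; "dq": joint speeds; "joint_torque": joint torques, N m; "tool_pos": TCP position; "tcp_rot": TCP orientation; "wrist_force": force on the tool from outside, world axes, zero at the start; "ft_torque": the same for the moment, N m; "width": opening from 0.0 (shut) to 1.0 (fully open); "finger_force": force on a finger pad.
Only numpy, scipy, OpenCV 4.12 (cv2) and the standard library are available. Lean on these libraries where they do the work, as an engineer would, in place of code of your own. Each camera call takes 0.05 s, during which the arm holds its last target. There are 200 camera calls.

## Working session

There is one attempt and no reset: what is moved stays moved. The work goes in short steps, Python scripts to look and compute and a tool call to move; the robot and the scene stay as the last step left them, time stands still between calls to the robot, and variables do not carry over. Pictures are saved under pics/ and viewed, at most 10 in all, crops included, and the job is handed in when it is done.

Besides the shell and the picture viewer there is one more tool, called after "Request:" as name(argument=value, ...) on one line, values as JSON. carry_out: Moves the arm, as the interface text tells. Its arguments: {"type":"object","properties":{"commands":{"type":"array","items":{"type":"array","items":{"type":"array","items":{"type":"number"}}}},"grip_force":{"type":"number"}},"required":["commands"]}

```bash
ls; mkdir -p pics
cat > h.py <<'E'
import numpy as np, cv2
from rig import telemetry, viewer, workorder, spotter
def cal(n):
    c=viewer.get_calibration(n); return c,np.array(c["cam_to_world"],float)
def ray(c,T,p):
    d=np.array([(p[0]-c["cx"])/c["fx"],(p[1]-c["cy"])/c["fy"]]);u=d.copy()
    for _ in range(20): u=d/(1+c["k1"]*(u@u))
    v=T[:3,:3]@np.array([u[0],u[1],1]); return T[:3,3],v/np.linalg.norm(v)
def at_z(c,T,p,z):
    o,v=ray(c,T,p); return o+v*(z-o[2])/v[2]
def proj(c,T,P):
    P=np.atleast_2d(P); q=(P-T[:3,3])@T[:3,:3]; u=q[:,:2]/q[:,2:]
    r=(u**2).sum(1,keepdims=True); u=u*(1+c["k1"]*r)
    return u*[c["fx"],c["fy"]]+[c["cx"],c["cy"]]
def save(n,f):
    im=viewer.capture(n); cv2.imwrite("pics/"+f,im[:,:,::-1]); return im
E
python3 - <<'E'
from h import *
print(telemetry.sense())
ims=[]
for n in ["scene","side"]:
    im=save(n,n+"0.png"); c,T=cal(n); print(n,c["fx"],c["k1"],T.round(3).tolist())
    for q in ["shield_box","door_stand","door","flux_bottle","jar_0","tape_blue","hinge_nominal","lower_seat","upper_seat","door_top","door_knob","lower_knuckle"]:
        r=spotter.spot_point(n,q)
        print(q,[(np.round(x["point"],1).tolist(),round(x["conf"],2)) for x in r[:2]])
E
```

```text
pics
{'time': 0.0, 'q': array([-1.27389796,  0.38426711,  0.01634817,  1.37116926, -0.006268  ,
        1.38818348, -0.04648368]), 'dq': array([-1.43791513e-04,  2.00411966e-03, -8.00806429e-04,  1.52004744e-03,
        4.05694640e-04,  5.45616123e-05,  1.53529353e-03]), 'joint_torque': array([-1.60132113e-04, -6.27595496e+01,  8.44037980e-01, -3.71819043e+01,
        1.66707952e-02,  1.41411464e-02,  3.98938005e-05]), 'tool_pos': array([219.84805585, 584.54834066, 244.25375478]), 'tcp_rot': array([-1.47880185e-04,  1.78876311e-01,  9.83871073e-01, -9.77637417e-04]), 'wrist_force': array([-0.47067697, -0.79392433,  0.42516135]), 'ft_torque': array([-0.03890082, -0.02853473, -0.03817722]), 'finger_force': 0.0, 'width': 1.0012675411619962}
scene 528.9998880908099 -0.13781200315304384 [[0.903, -0.168, 0.395, -89.311], [-0.429, -0.405, 0.808, -1210.313], [0.024, -0.899, -0.437, 769.135], [0.0, 0.0, 0.0, 1.0]]
shield_box [([307.2, 226.7], 0.7), ([367.6, 288.2], 0.52)]
door_stand [([361.8, 331.5], 0.97)]
door []
flux_bottle [([414.4, 354.9], 0.61)]
jar_0 [([251.3, 209.9], 0.78), ([369.5, 3
[... 282 characters left out ...]
9, 289.3], 0.44)]
lower_knuckle [([370.8, 312.5], 0.72)]
side 442.93898011393355 -0.04640822392631461 [[-0.964, -0.14, 0.228, 186.603], [-0.267, 0.469, -0.842, 1211.807], [0.011, -0.872, -0.489, 788.411], [0.0, 0.0, 0.0, 1.0]]
shield_box [([263.3, 316.6], 0.66)]
door_stand [([350.8, 232.0], 0.58)]
door [([336.1, 234.3], 0.69)]
flux_bottle []
jar_0 [([285.4, 372.8], 0.78), ([282.5, 324.4], 0.23)]
tape_blue [([345.0, 307.0], 0.74)]
hinge_nominal [([283.3, 331.1], 0.61)]
lower_seat [([281.4, 326.0], 0.59), ([284.2, 374.8], 0.16)]
upper_seat [([282.6, 300.8], 0.59), ([287.0, 372.2], 0.46)]
door_top [([353.1, 201.1], 0.89)]
door_knob [([361.3, 219.2], 0.91)]
lower_knuckle [([333.8, 228.1], 0.95)]
```

Run:
```python
from h import *
a=cv2.imread("pics/scene0.png")[170:400,200:460]; b=cv2.imread("pics/side0.png")[170:400,220:480]
cv2.imwrite("pics/both.png",np.hstack([cv2.resize(a,(400,354),interpolation=3),cv2.resize(b,(400,354),interpolation=3)]))
pts={"scene":{"box":([307.2,226.7],0),"stand":([361.8,331.5],0),"flux":([414.4,354.9],0),"jar":([251.3,209.9],0),"tape":([257.6,253.7],0),"hinge":([278.5,223.8],0),"lseat":([276.9,217.2],32),"useat":([283.1,198.7],104),"top":([368.8,291.5],128),"knob":([349.3,319.6],53),"lk":([370.8,312.5],20)},
"side":{"box":([263.3,316.6],0),"stand":([350.8,232],0),"jar":([285.4,372.8],0),"tape":([345,307],0),"hinge":([283.3,331.1],0),"lseat":([281.4,326],32),"useat":([282.6,300.8],104),"top":([353.1,201.1],128),"knob":([361.3,219.2],53),"lk":([333.8,228.1],20)}}
for n in pts:
    c,T=cal(n)
    for k,(p,z) in pts[n].items(): print(n,k,at_z(c,T,p,z).round(0))
```

```text
scene box [616. 295.   0.]
scene stand [ 485. -312.    0.]
scene flux [ 551. -442.    0.]
scene jar [486. 508.   0.]
scene tape [390. 172.   0.]
scene hinge [533. 355.   0.]
scene lseat [522. 342.  32.]
scene useat [539. 326. 104.]
scene top [ 482. -333.  128.]
scene knob [ 442. -320.   53.]
scene lk [ 531. -274.   20.]
side box [608. 292.   0.]
side stand [ 481. -293.    0.]
side jar [474. 479.   0.]
side tape [395. 182.   0.]
side hinge [532. 335.   0.]
side lseat [530. 352.  32.]
side useat [529. 338. 104.]
side top [ 479. -299.  128.]
side knob [ 446. -308.   53.]
side lk [ 544. -268.   20.]
```

View pics/both.png

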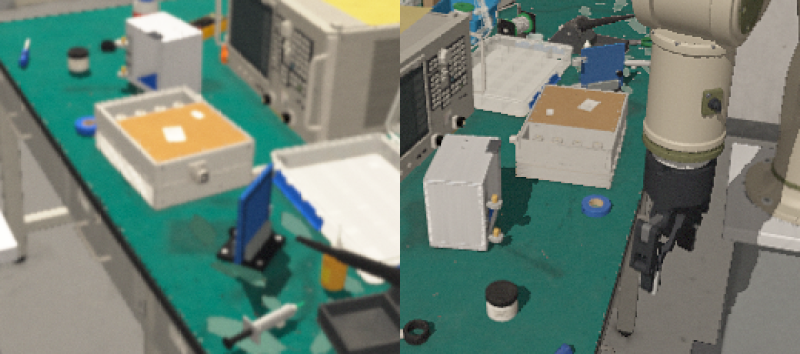

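The scene view shows the white box at about (300,225) px and the door in its stand at about (365,315) px. A cork-topped box lies between them. I'll look from the wrist camera next.

Run:
```python
from h import *
c,T=cal("wrist"); print({k:c[k] for k in c if k!="cam_to_world"}); print(T.round(2).tolist())
for n in ["scene","side"]:
    viewer.capture(n)
    for q in ["shield_box","door","door_stand"]:
        r=spotter.regions_of(n,q); print(n,q,[(np.round(x["extent"]).tolist(),round(x["conf"],2)) for x in r[:2]])
```

```text
{'fx': 410.724427699421, 'fy': 410.724427699421, 'cx': 320.76454874516065, 'cy': 234.8900439047213, 'k1': 0.028485447952854178}
[[0.35, 0.9, 0.26, 151.95], [0.94, -0.34, -0.1, 610.52], [-0.0, 0.28, -0.96, 374.39], [0.0, 0.0, 0.0, 1.0]]
scene shield_box [([242.0, 201.0, 15.0, 17.0], 0.58), ([279.0, 179.0, 52.0, 49.0], 0.56)]
scene door [([348.0, 278.0, 29.0, 64.0], 0.77)]
scene door_stand [([340.0, 313.0, 48.0, 34.0], 0.85), ([248.0, 246.0, 18.0, 11.0], 0.48)]
side shield_box []
side door [([332.0, 197.0, 37.0, 28.0], 0.65)]
side door_stand [([334.0, 196.0, 34.0, 29.0], 0.29)]
```

Request:
carry_out(commands=[[[1,0.03,-0.03,0.03,0,0,-0.08],[1,0.07,-0.07,0.06,0,0,-0.16],[1,0.11,-0.11,0.09,0,0,-0.24],[1,0.15,-0.15,0.11,0,0,-0.32],[1,0.19,-0.19,0.12,0,0,-0.4],[1,0.22,-0.23,0.12,0,0,-0.5],[1,0.24,-0.27,0.12,0,0,-0.6],[1,0.24,-0.27,0.12,0,0,-0.6]]])

```text
time: 2.7
tool_pos: [462.6, 310.5, 366.0]
tcp_rot: [0.001, 0.466, 0.885, 0.0]
wrist_force: [0.6, 0.5, 0.2]
width: 1.003
finger_force: 0.0
```

Run:
```python
from h import *
c,T=cal("wrist"); save("wrist","w1.png"); print(T.round(2).tolist())
for q in ["shield_box","hinge_nominal","lower_seat","upper_seat","tape_blue","jar_0"]:
    r=spotter.spot_point("wrist",q)
    z={"lower_seat":32,"upper_seat":104}.get(q,0)
    print(q,[(np.round(x["point"],1).tolist(),round(x["conf"],2),at_z(c,T,x["point"],z).round(0)) for x in r[:2]])
```

```text
[[0.82, 0.54, 0.16, 420.87], [0.57, -0.79, -0.23, 370.09], [0.0, 0.28, -0.96, 494.99], [0.0, 0.0, 0.0, 1.0]]
shield_box [([405.7, 250.9], 0.71, array([605., 293.,   0.]))]
hinge_nominal [([379.9, 188.5], 0.65, array([530., 338.,   0.]))]
lower_seat [([385.0, 194.2], 0.62, array([532., 339.,  32.]))]
upper_seat [([396.7, 210.7], 0.71, array([534., 337., 104.]))]
tape_blue [([212.2, 234.3], 0.61, array([391., 173.,   0.]))]
jar_0 []
```

View pics/w1.png

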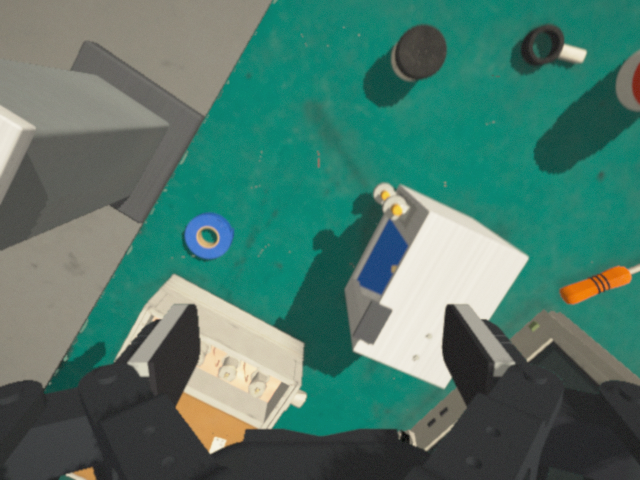

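Wrist view: the roof corners are at about (399,185), (527,257) and (446,387). The two brass pins are at about (385,190) and (397,208), the lip at (375,322) and the tape at (208,238).

Run:
```python
from h import *
from scipy.optimize import least_squares
c,T=cal("wrist"); im=cv2.imread("pics/w1.png"); g=cv2.cvtColor(im,cv2.COLOR_BGR2GRAY)
p=np.array([[399,185],[527,257],[446,387]],np.float32).reshape(-1,1,2)
s=cv2.cornerSubPix(g,p.copy(),(5,5),(-1,-1),(3,50,.01)).reshape(-1,2); print(s)
P=np.array([[-50,75,150],[50,75,150],[50,-75,150.]])
def W(x,P):
    C,S=np.cos(x[2]),np.sin(x[2]); return np.c_[x[0]+C*P[:,0]-S*P[:,1],x[1]+S*P[:,0]+C*P[:,1],P[:,2]]
r=least_squares(lambda x:(proj(c,T,W(x,P))-s).ravel(),[610,293,.2]); x=r.x
print("box",x,r.fun.round(1))
hsv=cv2.cvtColor(im,cv2.COLOR_BGR2HSV); m=((hsv[...,0]>15)&(hsv[...,0]<32)&(hsv[...,1]>120)).astype(np.uint8); m[:170]=0;m[230:]=0;m[:,:370]=0;m[:,420:]=0
n,l,st,ce=cv2.connectedComponentsWithStats(m); print(st[1:].tolist(),ce[1:].round(1).tolist())
for d in (-8,0,8): print(d,proj(c,T,W(x,np.array([[-66,60+d,44],[-66,60+d,116]]))).round(1).tolist())
a=im[150:400,330:540].copy()
cv2.imwrite("pics/w1c.png",cv2.resize(a,None,fx=2.4,fy=2.4,interpolation=2))
```

```text
[[399.      185.     ]
 [528.6863  256.95392]
 [443.88464 388.45023]]
box [5.88809335e+02 2.99674143e+02 2.22957944e-01] [ 15.   16.9 -11.1 -12.5  -4.5  -7.6]
[[381, 191, 8, 9, 57], [391, 204, 11, 11, 92]] [[384.4, 194.8], [396.1, 209.5]]
-8 [[371.2, 195.7], [380.1, 210.3]]
0 [[374.2, 189.1], [383.7, 202.6]]
8 [[377.2, 182.5], [387.3, 194.8]]
```

View pics/w1c.png

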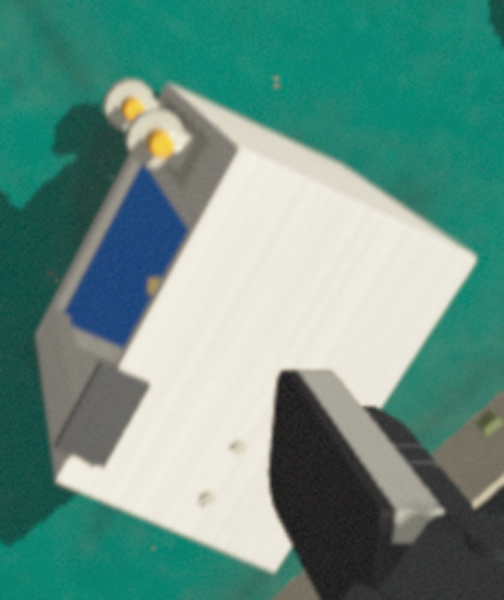

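The four roof corners in full-image pixels are (428.8,211.7), (527.9,257.5), (444.6,388.3) and (354.2,350). The bottom front corners are (398.8,184.2) and (345.8,288.3). I'll refit with these.

```bash
cat >> h.py <<'E'
def W(x,P):
    P=np.atleast_2d(P); C,S=np.cos(x[2]),np.sin(x[2]); return np.c_[x[0]+C*P[:,0]-S*P[:,1],x[1]+S*P[:,0]+C*P[:,1],P[:,2]]
E
python3 - <<'E'
from h import *
from scipy.optimize import least_squares
c,T=cal("wrist"); g=cv2.imread("pics/w1.png",0)
s=np.array([[428.8,211.7],[527.9,257.5],[444.6,388.3],[354.2,350],[398.8,184.2],[345.8,288.3]],np.float32)
P=np.array([[-50,75,150],[50,75,150],[50,-75,150.],[-50,-75,150],[-50,75,0],[-50,-75,0]])
f=lambda x:(proj(c,T,W(x,P))-s).ravel()
r=least_squares(f,[610,293,.2]); x=r.x
print("box",x.round(3),r.fun.round(1))
for d in (-8,0,8): print(d,W(x,[-66,60+d,0])[0].round(1),proj(c,T,W(x,np.array([[-66,60+d,44],[-66,60+d,116],[-66,60+d,40],[-66,60+d,110]]))).round(1).tolist())
# free per-pin estimate in box frame from pin blob centroids
for p,z in (([384.4,194.8],40),([396.1,209.5],112)):
    w=at_z(c,T,p,z); d=w[:2]-x[:2]; C,S=np.cos(x[2]),np.sin(x[2]); print(w.round(1),"box xy",C*d[0]+S*d[1],-S*d[0]+C*d[1])
E
```

```text
box [6.02215e+02 2.98145e+02 1.85000e-01] [ 0.3 -0.2  1.6 -0.2  0.9  1.1 -1.2  1.4 -1.  -1.  -1.4 -0.9]
-8 [527.8 337.1   0. ] [[382.5, 202.3], [393.4, 218.0], [382.0, 201.6], [392.3, 216.5]]
0 [526.3 345.    0. ] [[385.8, 195.9], [397.3, 210.5], [385.2, 195.2], [396.2, 209.1]]
8 [524.8 352.8   0. ] [[389.1, 189.4], [401.3, 202.9], [388.5, 188.7], [400.1, 201.6]]
[525.3 344.8  40. ] box xy -67.05095988424809 60.00934012701359
[525.9 344.8 112. ] box xy -66.43336915564832 59.86257515568191
```

Request:
carry_out(commands=[[[1,0.02,-0.06,0,0,0,-0.15],[1,0.04,-0.12,0,0,0,-0.3],[1,0.05,-0.18,0,0,0,-0.45],[1,0.06,-0.24,0,0,0,-0.6],[1,0.06,-0.3,0,0,0,-0.7],[1,0.04,-0.36,0,0,0,-0.8],[1,0.02,-0.42,0,0,0,-0.9],[1,-0.02,-0.47,0,0,0,-1.0]]])

```text
time: 4.05
tool_pos: [441.3, -154.4, 365.1]
tcp_rot: [0.0, 0.831, 0.556, -0.0]
wrist_force: [0.9, -0.6, 0.2]
width: 1.002
finger_force: 0.0
```

Run:
```python
from h import *
c,T=cal("wrist"); im=save("wrist","w2.png"); print(T.round(2).tolist())
for q,z in [("door_stand",0),("door_top",128),("door",8),("door_knob",53),("lower_knuckle",20),("flux_bottle",0)]:
    r=spotter.spot_point("wrist",q)
    print(q,[(np.round(x["point"],1).tolist(),round(x["conf"],2),at_z(c,T,x["point"],z).round(0)) for x in r[:2]])
```

```text
[[0.92, -0.37, -0.11, 468.04], [-0.38, -0.89, -0.26, -87.59], [0.0, 0.28, -0.96, 494.16], [0.0, 0.0, 0.0, 1.0]]
door_stand [([398.6, 278.4], 0.61, array([ 483., -316.,    0.]))]
door_top []
door [([431.4, 227.6], 0.91, array([ 542., -264.,    8.]))]
door_knob [([373.0, 316.9], 0.7, array([ 436., -326.,   53.]))]
lower_knuckle [([429.8, 229.8], 0.91, array([ 537., -261.,   20.]))]
flux_bottle []
```

View pics/w2.png

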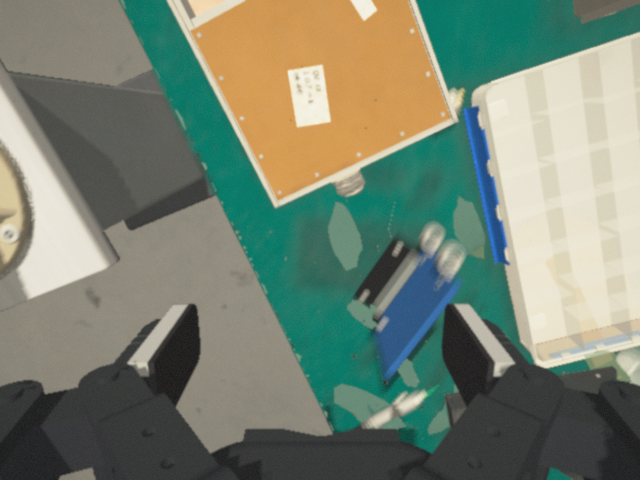

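The door's top edge runs from about (388,378) to (459,280) px. The upper knuckle is at (452,255) and the stand at (395,275).

Run:
```python
from h import *
im=cv2.imread("pics/w2.png")[210:390,345:475]
cv2.imwrite("pics/w2c.png",cv2.resize(im,None,fx=3.3,fy=3.3,interpolation=2))
c,T=cal("wrist")
for p in ([389.5,378],[458,281]): print(at_z(c,T,p,128).round(1))
```

```text
[ 435.8 -353.4  128. ]
[ 532.5 -276.3  128. ]
```

View pics/w2c.png

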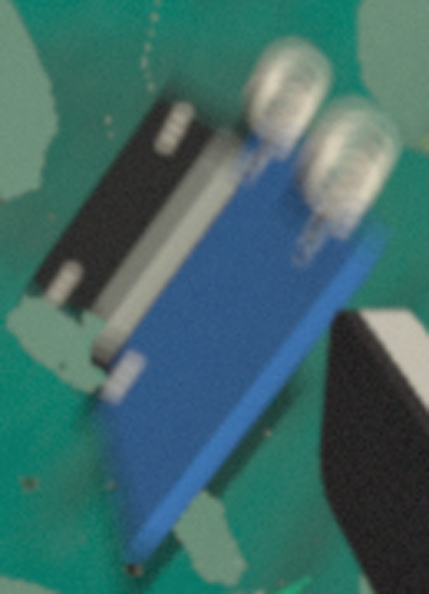

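Run:
```python
from h import *
from scipy.optimize import least_squares
c,T=cal("wrist"); 
cr=np.array([[128,545],[148,562],[362,226],[388,238],[356,138]],float); s=cr/3.3+[345,210]
P=np.array([[7,-134,128],[15,-134,128],[7,-14,128],[15,-14,128],[0,0,108.]])
r=least_squares(lambda x:(proj(c,T,W(x,P))-s).ravel(),[540,-264,-.9]); x=r.x
print("door",x.round(3),r.fun.round(1)); print("top",W(x,[11,-74,128])[0].round(1))
print("knob",((proj(c,T,W(x,[[-10,-116,53],[0,0,20]]))-[345,210])*3.3).round())
s=telemetry.sense(); print(s["tool_pos"],s["tcp_rot"],s["q"].round(2))
from scipy.spatial.transform import Rotation as R
q=s["tcp_rot"]; print(R.from_quat(q[[1,2,3,0]]).as_matrix().round(3))
```

```text
door [ 537.028 -259.229   -0.926] [ 1.6 -2.9  2.  -4.6 -0.1  0.6 -1.2  1.  -2.   4.9]
top [ 484.5 -312.5  128. ]
knob [[ 90. 351.]
 [276.  73.]]
[ 442.65511779 -150.95626253  365.10860619] [-8.70675128e-05  8.29389103e-01  5.58671353e-01 -1.65965533e-04] [-0.44 -0.02  0.7   1.58  0.01  1.58 -0.13]
[[ 0.376  0.927 -0.   ]
 [ 0.927 -0.376 -0.   ]
 [-0.    -0.    -1.   ]]
```

Request:
carry_out(commands=[[[1,0.01,-0.05,0,0,0,-0.15],[1,0.02,-0.1,-0.04,0,0,-0.3],[1,0.03,-0.14,-0.09,0,0,-0.45],[1,0.042,-0.162,-0.135,0,0,-0.525],[1,0.042,-0.162,-0.135,0,0,-0.525],[1,0.042,-0.162,-0.135,0,0,-0.525]]], grip_force=80)

```text
time: 5.15
tool_pos: [484.8, -313.8, 230.7]
tcp_rot: [0.0, 0.946, 0.324, -0.0]
wrist_force: [0.0, -0.0, 1.0]
width: 1.002
finger_force: 0.0
```

```bash
cat >> h.py <<'E'
from scipy.spatial.transform import Rotation as R
def st():
    s=telemetry.sense(); q=s["tcp_rot"]; M=R.from_quat(q[[1,2,3,0]]).as_matrix()
    print("t",round(s["time"],2),"tcp",s["tool_pos"].round(1),"yAng",round(np.arctan2(M[1,1],M[0,1]),3),"z",M[:,2].round(3),"F",s["wrist_force"].round(1),"w",round(s["width"],3),"ff",round(s["finger_force"],1),"q7",s["q"][6].round(2)); return s
E
python3 - <<'E'
from h import *
s=st(); c,T=cal("wrist"); im=save("wrist","w3.png")
x=[537,-259.5,-.91]
print(proj(c,T,W(x,[[11,-134,128],[11,-14,128],[0,0,108]])).round())
cv2.imwrite("pics/w3.png",im[:,:,::-1])
E
```

```text
t 5.15 tcp [ 484.8 -313.8  230.7] yAng -0.911 z [-0. -0. -1.] F [ 0. -0.  1.] w 1.002 ff 0.0 q7 -0.15
[[322. 330.]
 [322. 134.]
 [303. 108.]]
```

View pics/w3.png

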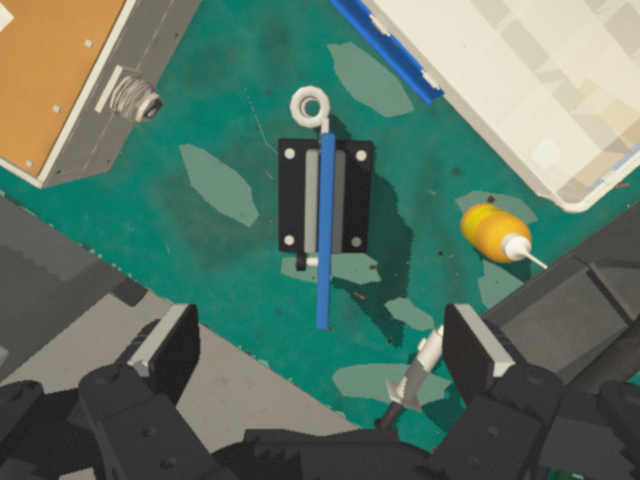

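Top view: the door edge runs from (323,328) to (329.5,134) px and the upper knuckle is at (310,105). The door is turned about 0.03 rad from the estimate.

Run:
```python
from h import *
from scipy.optimize import least_squares
c,T=cal("wrist"); im=cv2.imread("pics/w3.png").astype(int)
m=(im[...,0]>130)&(im[...,2]<80)&(im[...,0]-im[...,1]>60)
L=[]
for r in range(140,328,4):
    k=np.where(m[r,300:350])[0]
    if len(k)>4: L.append((r,300+k.mean(),len(k)))
L=np.array(L); a=np.polyfit(L[:,0],L[:,1],1); print(a,L[:,2].mean(),L[[0,-1]])
col=lambda r:np.polyval(a,r)
s=np.array([[col(328.5),328.5],[col(133.5),133.5],[310.5,105]]); P=np.array([[11,-134,128],[11,-14,128],[0,0,108.]])
r=least_squares(lambda x:(proj(c,T,W(x,P))-s).ravel(),[537,-260,-.93]); x=r.x
print(x.round(3),r.fun.round(1),"grasp",W(x,[11,-70,128])[0].round(1))
```

```text
[-2.75133156e-02  3.29800200e+02] 5.333333333333333 [[196.  324.6   5. ]
 [320.  321.4   5. ]]
[ 540.355 -261.759   -0.944] [-0.3 -0.4  1.5 -0.7 -1.3  1. ] grasp [ 490.1 -311.7  128. ]
```

Request:
carry_out(commands=[[[1,0.005,0.002,-0.03,0,0,-0.033],[1,0.005,0.002,-0.07,0,0,-0.033],[1,0.005,0.002,-0.1,0,0,-0.033],[1,0.005,0.002,-0.115,0,0,-0.033],[1,0.005,0.002,-0.115,0,0,-0.033],[0.3,0.005,0.002,-0.115,0,0,-0.033],[0,0.005,0.002,-0.115,0,0,-0.033],[0,0.005,0.002,-0.115,0,0,-0.033]]], grip_force=80)

```text
time: 6.2
tool_pos: [489.1, -312.9, 116.0]
tcp_rot: [0.0, 0.952, 0.307, 0.0]
wrist_force: [-0.1, -1.1, -0.6]
width: 0.374
finger_force: 0.0
```

Request:
carry_out(commands=[[[0,0,0,0,0,0,0],[0,0,0,0,0,0,0],[0,0,0,0,0,0,0],[0,0,0,0,0,0,0]]])

```text
time: 6.7
tool_pos: [489.1, -313.0, 115.6]
tcp_rot: [0.0, 0.952, 0.307, 0.0]
wrist_force: [-0.3, -0.3, 4.7]
width: 0.074
finger_force: 79.1
```

Run:
```python
from h import *
s=st(); print(s["ft_torque"].round(2))
```

```text
t 6.7 tcp [ 489.1 -313.   115.6] yAng -0.947 z [ 0.001 -0.    -1.   ] F [-0.3 -0.3  4.7] w 0.074 ff 79.1 q7 -0.12
[-0.11 -0.06  0.04]
```

Request:
carry_out(commands=[[[0,0,0,0.01,0,0,0],[0,0,0,0.03,0,0,0],[0,0,0,0.06,0,0,0],[0,0,0.01,0.1,0,0,0],[0,0,0.02,0.15,0,0,0],[0,0,0.04,0.19,0,0,0],[0,0,0.07,0.22,0,0,-0.05],[0,0,0.1,0.235,0,0,-0.1]]])

```text
time: 7.7
tool_pos: [488.4, -212.5, 353.1]
tcp_rot: [0.0, 0.966, 0.257, 0.001]
wrist_force: [0.9, 0.5, -2.6]
width: 0.077
finger_force: 78.6
```

Run:
```python
from h import *
s=st(); print(s["ft_torque"].round(2))
c,T=cal("wrist"); im=save("wrist","w4.png")
y=np.arctan2(*(lambda M:(M[1,1],M[0,1]))(R.from_quat(s["tcp_rot"][[1,2,3,0]]).as_matrix()))
tp=s["tool_pos"]
# door origin under assumed grip y=-71, tcp 107.6 above
for gy in(-69,-71,-73):
    C,S=np.cos(y),np.sin(y); o=tp[:2]-np.array([C*11-S*gy,S*11+C*gy]); z=tp[2]-107.6
    print(gy,proj(c,T,W([o[0],o[1],y],[[0,0,z+100],[0,0,z+28],[7,-14,z+120],[15,-14,z+120]])).round(1).tolist())
cv2.imwrite("pics/w4c.png",cv2.resize(im[0:300,220:420,::-1],None,fx=2,fy=2,interpolation=2))
```

```text
t 7.7 tcp [ 488.4 -212.5  353.1] yAng -1.05 z [ 0.002  0.    -1.   ] F [ 0.9  0.5 -2.6] w 0.077 ff 78.6 q7 -0.55
[ 0.    0.02 -0.03]
-69 [[288.2, 121.1], [299.2, 118.8], [308.7, 173.6], [336.9, 173.5]]
-71 [[288.0, 114.6], [299.1, 114.5], [308.7, 166.5], [337.0, 166.4]]
-73 [[287.9, 108.0], [299.1, 110.2], [308.6, 159.3], [337.1, 159.3]]
```

View pics/w4c.png

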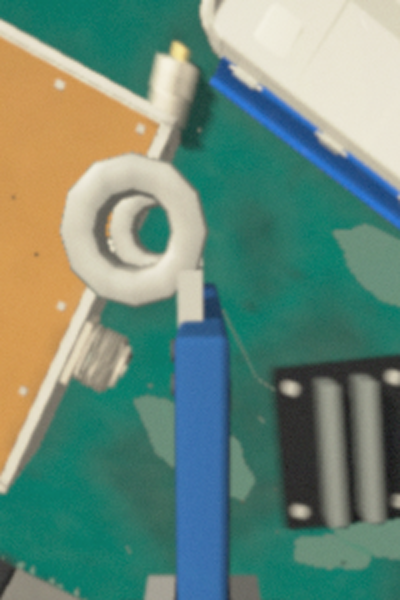

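The knuckle ring is centred at (287,114) px and the panel edge ends at row 166–168. That matches a grip at door y = -71. Next I'll carry the door across.

Request:
carry_out(commands=[[[0,0.01,0.05,0,0,0,-0.02],[0,0.02,0.105,0,0,0,-0.05],[0,0.02,0.16,0,0,0,-0.1],[0,0.02,0.215,0,0,0,-0.15],[0,0.01,0.27,0,0,0,-0.2],[0,0,0.325,0,0,0,-0.25],[0,-0.015,0.38,0,0,0,-0.29],[0,-0.035,0.43,0,0,0,-0.33]]])

```text
time: 8.75
tool_pos: [452.8, 218.5, 351.0]
tcp_rot: [-0.0, 0.995, 0.096, -0.0]
wrist_force: [0.5, 1.6, -2.0]
width: 0.079
finger_force: 78.7
```

Request:
carry_out(commands=[[[0,-0.02,0.04,-0.01,0,0,0],[0,-0.035,0.07,-0.04,0,0,0],[0,-0.05,0.09,-0.08,0,0,0],[0,-0.05,0.09,-0.1,0,0,0],[0,-0.05,0.09,-0.11,0,0,0],[0,-0.05,0.09,-0.11,0,0,0]]])

```text
time: 9.5
tool_pos: [404.1, 306.6, 240.6]
tcp_rot: [0.0, 0.995, 0.096, -0.0]
wrist_force: [0.3, -1.2, -2.5]
width: 0.078
finger_force: 78.6
```

Run:
```python
from h import *
s=st()
```

```text
t 9.5 tcp [404.1 306.6 240.6] yAng -1.378 z [-0. -0. -1.] F [ 0.3 -1.2 -2.5] w 0.078 ff 78.6 q7 -2.03
```

Run:
```python
from h import *
s=st(); c,T=cal("wrist"); im=save("wrist","w5.png")
x=[602.2,298.1,.185]
print(proj(c,T,W(x,[[-66,60,116],[-66,60,44],[-50,75,150],[-50,-75,150],[50,75,150],[50,-75,150],[-58,-20,154],[-58,-60,154]])).round().tolist())
cv2.imwrite("pics/w5.png",im[:,:,::-1])
```

```text
t 9.5 tcp [404.1 306.6 240.6] yAng -1.378 z [-0. -0. -1.] F [ 0.3 -1.2 -2.5] w 0.078 ff 78.6 q7 -2.03
[[295.0, 6.0], [301.0, 31.0], [258.0, -53.0], [588.0, -53.0], [245.0, -374.0], [651.0, -379.0], [467.0, -34.0], [556.0, -35.0]]
```

View pics/w5.png

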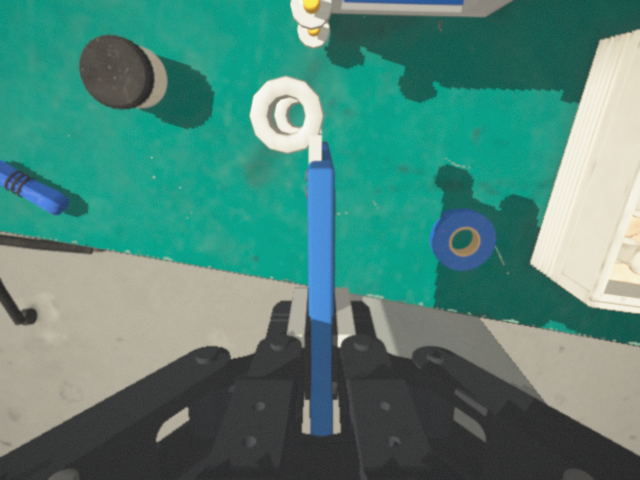

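In this view the upper pin tip is at about (312,5) px, the lower pin tip at (314,32) and the knuckle at (287,114). The pins sit about 15 px to the right of where I expected them.

Run:
```python
from h import *
c,T=cal("wrist"); x=[602.2,298.1,.185]
def box(w):
    d=w[:2]-np.array(x[:2]); C,S=np.cos(x[2]),np.sin(x[2]); return np.round([C*d[0]+S*d[1],-S*d[0]+C*d[1]],1)
for p,z in (([312,5],115),([314,32],43),([488,16],0),([512,0],0),([342,11],0)):
    w=at_z(c,T,p,z); print(p,w.round(1),box(w))
im=cv2.imread("pics/w5.png")
cv2.imwrite("pics/w5c.png",cv2.resize(im[0:60,270:530],None,fx=3,fy=3,interpolation=2))
print(T.round(3).tolist())
```

```text
[312, 5] [529.4 336.5 115. ] [-64.5  51.2]
[314, 32] [528.4 336.4  43. ] [-65.5  51.2]
[488, 16] [572.8 203.1   0. ] [-46.3 -87.9]
[512, 0] [587.  188.1   0. ] [ -35.1 -105.3]
[342, 11] [554.7 319.2   0. ] [-42.9  29.4]
[[0.191, -0.942, -0.277, 474.135], [-0.982, -0.183, -0.053, 320.779], [-0.0, 0.282, -0.959, 370.422], [0.0, 0.0, 0.0, 1.0]]
```

View pics/w5c.png

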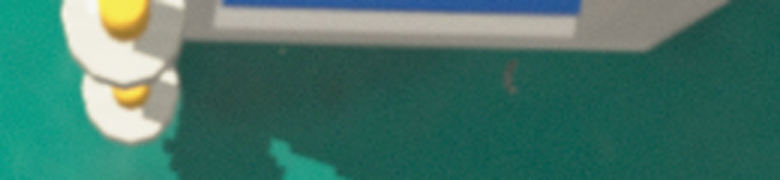

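Run:
```python
from h import *
from scipy.optimize import least_squares
s=st(); c,T=cal("wrist")
def H(p,q):
    q=np.array(q,float); M=np.eye(4); M[:3,:3]=R.from_quat(q[[1,2,3,0]]).as_matrix(); M[:3,3]=p; return M
X=np.linalg.inv(H(s["tool_pos"],s["tcp_rot"]))@T
T1=H([462.6,310.5,366.0],[.001,.466,.885,0])@X; print(T1.round(2).tolist())
s1=np.array([[428.8,211.7],[527.9,257.5],[444.6,388.3],[354.2,350],[398.8,184.2],[345.8,288.3]])
P=np.array([[-50,75,150],[50,75,150],[50,-75,150.],[-50,-75,150],[-50,75,0],[-50,-75,0]])
r=least_squares(lambda x:(proj(c,T1,W(x,P))-s1).ravel(),[610,293,.2]); x=r.x; print(x.round(3),r.fun.round(1))
def box(w):
    d=w[:2]-x[:2]; C,S=np.cos(x[2]),np.sin(x[2]); return np.round([C*d[0]+S*d[1],-S*d[0]+C*d[1]],1)
for p,z in (([384.4,194.8],40),([396.1,209.5],112)): w=at_z(c,T1,p,z); print("w1",w.round(1),box(w))
for p,z in (([311.5,4],115),([313.5,31.5],43),([486,16.7],0),([332,12.8],0)): w=at_z(c,T,p,z); print("w5",w.round(1),box(w))
a=at_z(c,T,[486,16.7],0);b=at_z(c,T,[332,12.8],0); d=b-a; print("yaw w5",np.arctan2(-d[0],d[1]))
```

```text
t 9.55 tcp [404.4 306.9 241.3] yAng -1.378 z [ 0.001  0.001 -1.   ] F [-0.3 -0.5 -1.5] w 0.079 ff 78.6 q7 -2.03
[[0.82, 0.54, 0.16, 421.77], [0.57, -0.79, -0.23, 369.11], [0.0, 0.28, -0.96, 494.98], [0.0, 0.0, 0.0, 1.0]]
[6.07463e+02 2.89299e+02 1.73000e-01] [ 0.4  0.2  1.2 -0.1  0.9  0.6 -0.8  1.3 -1.1 -1.  -1.3 -1.1]
w1 [530.9 337.   40. ] [-67.2  60.1]
w1 [531.4 337.  112. ] [-66.7  60.1]
w5 [529.8 336.9 115. ] [-68.3  60.3]
w5 [528.6 336.8  43. ] [-69.5  60.4]
w5 [572.1 204.5  -0. ] [-49.5 -77.4]
w5 [551.9 326.8   0. ] [-48.3  46.5]
yaw w5 0.16370443395173817
```

Request:
carry_out(commands=[[[0,0,-0.003,-0.03,0,0,0],[0,0,-0.006,-0.06,0,0,0],[0,0,-0.006,-0.085,0,0,0],[0,0.01,-0.004,-0.085,0,0,0],[0,0.02,-0.002,-0.085,0,0,0],[0,0.029,0,-0.085,0,0,0],[0,0.029,0,-0.085,0,0,0],[0,0.029,0,-0.085,0,0,0]]])

```text
time: 10.55
tool_pos: [432.9, 307.3, 155.5]
tcp_rot: [-0.0, 0.995, 0.097, 0.0]
wrist_force: [-0.3, 0.3, -2.3]
width: 0.078
finger_force: 78.6
```

```bash
cat >> h.py <<'E'
def pins(f):
    s=st(); c,T=cal("wrist"); im=save("wrist",f)
    hsv=cv2.cvtColor(im,cv2.COLOR_RGB2HSV); m=((hsv[...,0]>15)&(hsv[...,0]<32)&(hsv[...,1]>120)).astype(np.uint8); m[200:]=0; m[:,:240]=0; m[:,400:]=0
    n,l,sts,ce=cv2.connectedComponentsWithStats(m)
    for a,p in zip(sts[1:],ce[1:]):
        if a[4]>15: print(a.tolist(),p.round(1),"z113",at_z(c,T,p,113).round(1),"z41",at_z(c,T,p,41).round(1))
    return s,c,T,im
E
python3 - <<'E'
from h import *
s,c,T,im=pins("w6.png")
y=-1.378;o=np.array([530.5,337]);
print(proj(c,T,[[530.5,337,116],[530.5,337,44],[530.5,337,104]]).round(1).tolist())
cv2.imwrite("pics/w6c.png",cv2.resize(im[0:200,220:420,::-1],None,fx=3,fy=3,interpolation=2))
E
```

```text
t 10.55 tcp [432.9 307.3 155.5] yAng -1.377 z [ 0.  0. -1.] F [-0.3  0.3 -2.3] w 0.078 ff 78.6 q7 -1.93
[282, 12, 26, 32, 641] [294.3  27.6] z113 [530.9 337.1 113. ] z41 [542.8 343.7  41. ]
[[293.7, 27.3], [302.2, 54.2], [295.6, 33.4]]
```

View pics/w6c.png

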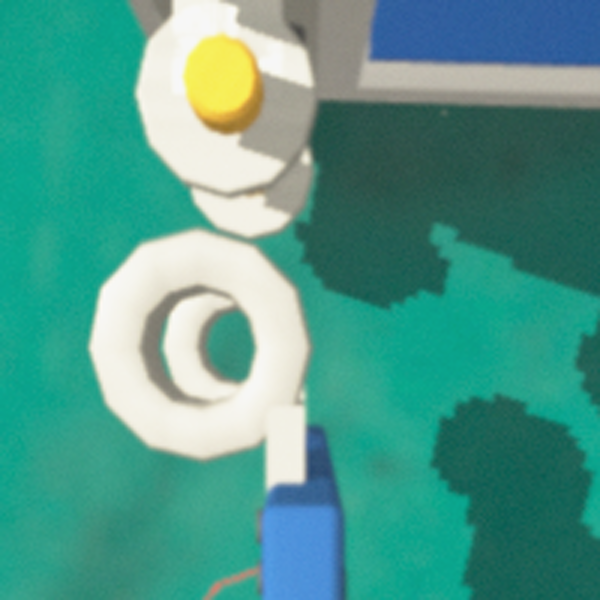

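The pin tip is at about (293.5,27) px and the knuckle ring at (286.7,115). That puts the hinge at about (530.5,337.1), so I'll move in level.

Request:
carry_out(commands=[[[0,0.008,0.0015,0,0,0,0],[0,0.016,0.003,0,0,0,0],[0,0.024,0.004,0,0,0,0],[0,0.03,0.005,0,0,0,0],[0,0.03,0.005,0,0,0,0],[0,0.03,0.005,-0.004,0,0,0],[0,0.03,0.005,-0.008,0,0,0],[0,0.03,0.005,-0.011,0,0,0]]])

```text
time: 11.6
tool_pos: [462.5, 312.2, 143.8]
tcp_rot: [0.0, 0.995, 0.097, -0.0]
wrist_force: [-0.3, -0.1, -1.8]
width: 0.076
finger_force: 78.6
```

Run:
```python
from h import *
s=st(); print(s["ft_torque"].round(2))
```

```text
t 11.6 tcp [462.5 312.2 143.8] yAng -1.377 z [-0. -0. -1.] F [-0.3 -0.1 -1.8] w 0.076 ff 78.6 q7 -1.88
[-0.01  0.01 -0.08]
```

Request:
carry_out(commands=[[[0,0.0005,0,-0.002,0,0,0],[0,0.0005,0,-0.003,0,0,0],[0,0.0005,0,-0.004,0,0,0],[0,0.0005,0,-0.005,0,0,0],[0,0.0005,0,-0.005,0,0,0]]])

```text
time: 12.22
tool_pos: [463.3, 312.3, 139.2]
tcp_rot: [-0.0, 0.995, 0.097, -0.0]
wrist_force: [0.2, 0.1, -2.6]
width: 0.073
finger_force: 78.6
```

Request:
carry_out(commands=[[[0,0,0,-0.001,0,0,0],[0,0,0,-0.001,0,0,0]]])

```text
time: 12.48
tool_pos: [463.3, 312.3, 138.2]
tcp_rot: [0.0, 0.995, 0.097, -0.0]
wrist_force: [-0.4, 0.8, -2.1]
width: 0.075
finger_force: 78.6
```

Run:
```python
from h import *
s=st(); print(s["ft_torque"].round(2))
```

```text
t 12.47 tcp [463.3 312.3 138.2] yAng -1.377 z [-0. -0. -1.] F [-0.4  0.8 -2.1] w 0.075 ff 78.6 q7 -1.87
[ 0.03 -0.02 -0.03]
```

No contact force yet at 138.2, which suggests the knuckles are going over the pins. I'll continue in small steps.

Request:
carry_out(commands=[[[0,0,0,-0.0005,0,0,0],[0,0,0,-0.001,0,0,0],[0,0,0,-0.001,0,0,0]]])

```text
time: 12.85
tool_pos: [463.3, 312.3, 137.2]
tcp_rot: [-0.0, 0.995, 0.097, -0.0]
wrist_force: [0.0, -0.2, -1.8]
width: 0.081
finger_force: 78.6
```

Request:
carry_out(commands=[[[0,0,0,-0.0005,0,0,0],[0,0,0,-0.001,0,0,0],[0,0,0,-0.001,0,0,0]]])

```text
time: 13.22
tool_pos: [463.3, 312.3, 136.2]
tcp_rot: [-0.0, 0.995, 0.097, 0.0]
wrist_force: [0.4, 0.0, -2.0]
width: 0.078
finger_force: 78.6
```

Request:
carry_out(commands=[[[0,0,0,-0.0005,0,0,0],[0,0,0,-0.001,0,0,0],[0,0,0,-0.001,0,0,0]]])

```text
time: 13.6
tool_pos: [463.3, 312.3, 135.2]
tcp_rot: [0.0, 0.995, 0.097, -0.0]
wrist_force: [0.2, 0.7, -1.9]
width: 0.077
finger_force: 78.6
```

Request:
carry_out(commands=[[[0,0,0,-0.001,0,0,0],[0,0,0,-0.002,0,0,0],[0,0,0,-0.003,0,0,0],[0,0,0,-0.003,0,0,0]]])

```text
time: 14.1
tool_pos: [463.2, 312.2, 132.1]
tcp_rot: [0.0, 0.995, 0.097, -0.0]
wrist_force: [-0.0, -0.7, -2.7]
width: 0.075
finger_force: 78.6
```

Request:
carry_out(commands=[[[0,0,0,-0.001,0,0,0],[0,0,0,-0.002,0,0,0],[0,0,0,-0.003,0,0,0],[0,0,0,-0.003,0,0,0]]])

```text
time: 14.6
tool_pos: [463.3, 312.2, 129.2]
tcp_rot: [0.0, 0.995, 0.097, -0.0]
wrist_force: [-0.2, -0.2, -2.5]
width: 0.078
finger_force: 78.6
```

Request:
carry_out(commands=[[[0,0,0,-0.0005,0,0,0],[0,0,0,-0.0005,0,0,0]]])

```text
time: 14.85
tool_pos: [463.3, 312.3, 128.8]
tcp_rot: [-0.0, 0.995, 0.097, 0.0]
wrist_force: [0.7, -0.3, -2.3]
width: 0.075
finger_force: 78.6
```

Request:
carry_out(commands=[[[0,0,0,-0.0005,0,0,0],[0,0,0,-0.0005,0,0,0]]])

```text
time: 15.1
tool_pos: [463.3, 312.3, 128.2]
tcp_rot: [-0.0, 0.995, 0.097, -0.0]
wrist_force: [0.6, 0.3, -1.2]
width: 0.077
finger_force: 78.6
```

Request:
carry_out(commands=[[[0,0,0,-0.0005,0,0,0],[0,0,0,-0.0005,0,0,0]]])

```text
time: 15.35
tool_pos: [463.3, 312.3, 127.7]
tcp_rot: [-0.0, 0.995, 0.097, 0.0]
wrist_force: [-0.3, -0.5, -1.7]
width: 0.079
finger_force: 78.6
```

Run:
```python
from h import *
s,c,T,im=pins("w7.png"); print(s["ft_torque"].round(2))
print(proj(c,T,[[530.5,337.1,116]]).round(1))
```

```text
t 15.35 tcp [463.3 312.3 127.7] yAng -1.377 z [ 0.  0. -1.] F [-0.3 -0.5 -1.7] w 0.079 ff 78.6 q7 -1.87
[273, 97, 30, 32, 725] [287.3 112.6] z113 [531.2 337.4 113. ] z41 [530.2 342.9  41. ]
[ 0.01 -0.02  0.04]
[[287.1 114.9]]
```

The yellow pin tip shows inside the knuckle bore at (287,113) px, so the upper hinge is engaged. I'll ease down until I feel the seat.

Request:
carry_out(commands=[[[0,0,0,-0.0005,0,0,0],[0,0,0,-0.0005,0,0,0]]])

```text
time: 15.65
tool_pos: [463.4, 312.3, 127.5]
tcp_rot: [-0.0, 0.995, 0.097, 0.0]
wrist_force: [-0.1, -1.2, 1.7]
width: 0.075
finger_force: 79.4
```

Request:
carry_out(commands=[[[0,0,0,-0.0005,0,0,0],[0,0,0,-0.0005,0,0,0]]])

```text
time: 15.9
tool_pos: [463.3, 312.4, 127.4]
tcp_rot: [-0.0, 0.995, 0.097, 0.0]
wrist_force: [-3.1, -1.8, 5.7]
width: 0.073
finger_force: 80.1
```

Request:
carry_out(commands=[[[0,0,0,-0.0005,0,0,0],[0,0,0,-0.0005,0,0,0]]])

```text
time: 16.15
tool_pos: [463.3, 312.4, 127.2]
tcp_rot: [-0.0, 0.995, 0.097, 0.0]
wrist_force: [-4.9, -3.5, 8.6]
width: 0.077
finger_force: 80.6
```

The door seats at TCP z = 127.4, against 127.6 expected. I'll relax the push and release.

Request:
carry_out(commands=[[[0,0,0,0.001,0,0,0],[0,0,0,0.001,0,0,0],[0.3,0,0,0.001,0,0,0],[0.6,0,0,0.001,0,0,0],[0.6,0,0,0.001,0,0,0],[0.6,0,0,0.001,0,0,0]]])

```text
time: 16.9
tool_pos: [463.3, 312.3, 127.2]
tcp_rot: [0.0, 0.995, 0.097, -0.0]
wrist_force: [0.9, 0.5, -0.1]
width: 0.604
finger_force: 0.0
```

Request:
carry_out(commands=[[[0.6,0,0,0.01,0,0,0],[0.6,0,0,0.03,0,0,0],[0.6,0,0,0.06,0,0,0],[0.6,0,0,0.08,0,0,0],[0.6,0,0,0.08,0,0,0]]])

```text
time: 17.52
tool_pos: [464.3, 312.8, 209.6]
tcp_rot: [-0.001, 0.995, 0.097, 0.002]
wrist_force: [1.0, 0.4, -0.7]
width: 0.601
finger_force: 0.0
```

Run:
```python
from h import *
s,c,T,im=pins("w8.png")
x=[530.5,337.1,-1.385]
for z in (20,22.5,27): print(z,proj(c,T,W(x,[[0,0,z+100],[7,-14,z+120],[15,-14,z+120],[11,-134,z+120]])).round(1).tolist())
a=im.astype(int); m=(a[...,2]>130)&(a[...,0]<80)&(a[...,2]-a[...,1]>60); m[:,:280]=0; m[:,370:]=0; m[:90]=0
for r in range(100,420,20):
    k=np.where(m[r])[0]
    if len(k)>4: print(r,k.min(),k.max())
```

```text
t 17.52 tcp [464.3 312.8 209.6] yAng -1.377 z [ 0.003  0.003 -1.   ] F [ 1.   0.4 -0.7] w 0.601 ff 0.0 q7 -1.9
[292, 109, 19, 18, 258] [300.7 116.9] z113 [530.7 337.2 113. ] z41 [529.7 340.5  41. ]
20 [[300.1, 117.3], [313.0, 148.5], [329.8, 148.6], [319.7, 368.5]]
22.5 [[299.9, 117.4], [312.8, 148.9], [329.9, 149.0], [319.7, 371.2]]
27 [[299.4, 117.4], [312.6, 149.7], [330.1, 149.8], [319.7, 376.2]]
```

The door is free on its pins and still open. Now I'll close the gripper, go round to the outer side, tilt slightly so the hand leans away from the box, and come down.

Run:
```python
from h import *
for n in ("wrist","side"):
    c,T=cal(n); viewer.capture(n)
    for q,z in (("door_top",140),("door_knob",65),("lower_knuckle",32)):
        r=spotter.spot_point(n,q); print(n,q,[(round(a["conf"],2),at_z(c,T,a["point"],z).round(0)) for a in r[:1]])
x=[530.5,337.1,-1.385]; print(W(x,[[11,-74,0],[-10,-116,0]]).round(0)); st()
```

```text
wrist door_top [(0.96, array([460., 313., 140.]))]
wrist door_knob [(0.8, array([415., 326.,  65.]))]
wrist lower_knuckle []
side door_top [(0.84, array([456., 322., 140.]))]
side door_knob [(0.56, array([420., 333.,  65.]))]
side lower_knuckle [(0.98, array([538., 324.,  32.]))]
[[460. 313.   0.]
 [415. 325.   0.]]
t 17.98 tcp [463.1 312.1 206.8] yAng -1.377 z [-0.001 -0.001 -1.   ] F [ 0.6 -0.  -0.6] w 0.596 ff 0.0 q7 -1.9
```

Request:
carry_out(commands=[[[0.3,-0.005,0.02,0,0.017,-0.098,0],[0,-0.014,0.051,0,0.034,-0.197,0],[0,-0.014,0.051,0,0.034,-0.197,0],[0,-0.014,0.051,-0.02,0.034,-0.197,0],[0,-0.014,0.051,-0.05,0.034,-0.197,0],[0,-0.014,0.051,-0.074,0.034,-0.197,0],[0,-0.014,0.051,-0.074,0.034,-0.197,0]]])

```text
time: 18.85
tool_pos: [448.8, 361.6, 131.4]
tcp_rot: [-0.006, 0.991, 0.096, 0.098]
wrist_force: [-0.1, 0.4, -0.5]
width: 0.001
finger_force: 0.0
```

Run:
```python
from h import *
st()
```

```text
t 18.85 tcp [448.8 361.6 131.4] yAng -1.378 z [ 0.193  0.03  -0.981] F [-0.1  0.4 -0.5] w 0.001 ff 0.0 q7 -2.12
```

Request:
carry_out(commands=[[[0,0.005,-0.012,0,0,0,0],[0,0.01,-0.022,0,0,0,0],[0,0.011,-0.032,0,0,0,0],[0,0.013,-0.041,0,0,0,0],[0,0.015,-0.05,0,0,0,0],[0,0.018,-0.058,0,0,0,0],[0,0.023,-0.065,0,0,0,0],[0,0.028,-0.072,0,0,0,0]]])

```text
time: 19.85
tool_pos: [477.6, 290.9, 133.3]
tcp_rot: [-0.007, 0.99, 0.096, 0.1]
wrist_force: [-0.9, 0.8, -0.2]
width: -0.003
finger_force: 0.2
```

Request:
carry_out(commands=[[[0,0.005,-0.005,0,0,0,0],[0,0.011,-0.01,0,0,0,0],[0,0.017,-0.013,0,0,0,0],[0,0.023,-0.016,0,0,0,0],[0,0.023,-0.016,0,0,0,0]]])

```text
time: 20.48
tool_pos: [500.9, 274.8, 133.3]
tcp_rot: [-0.007, 0.99, 0.096, 0.1]
wrist_force: [0.6, 0.2, -0.8]
width: -0.003
finger_force: 0.0
```

Run:
```python
from h import *
st()
for n in ("side","scene"):
    c,T=cal(n); viewer.capture(n)
    for q,z in (("door_top",140),("door_knob",65)):
        r=spotter.spot_point(n,q); print(n,q,[(round(a["conf"],2),at_z(c,T,a["point"],z).round(0)) for a in r[:1]])
for th in (-1.2,-.8,-.4,-.2,0,.173): print(th,W([530.5,337.1,th],[[11,-74,0],[-10,-116,0]]).round(0)[:,:2].tolist())
```

```text
t 20.48 tcp [500.9 274.8 133.3] yAng -1.378 z [ 0.196  0.033 -0.98 ] F [ 0.6  0.2 -0.8] w -0.003 ff 0.0 q7 -1.9
side door_top [(0.79, array([519., 255., 140.]))]
side door_knob [(0.8, array([484., 240.,  65.]))]
scene door_top [(0.48, array([509., 252., 140.]))]
scene door_knob [(0.66, array([481., 236.,  65.]))]
-1.2 [[466.0, 300.0], [419.0, 304.0]]
-0.8 [[485.0, 278.0], [440.0, 263.0]]
-0.4 [[512.0, 265.0], [476.0, 234.0]]
-0.2 [[527.0, 262.0], [498.0, 225.0]]
0 [[542.0, 263.0], [520.0, 221.0]]
0.173 [[554.0, 266.0], [541.0, 221.0]]
```

Request:
carry_out(commands=[[[0,0.004,0,0,0,0,0],[0,0.008,0,0,0,0,0],[0,0.012,0,0,0,0,0],[0,0.016,0,0,0,0,0],[0,0.02,0,0,0,0,0],[0,0.023,0,0,0,0,0],[0,0.026,0.001,0,0,0,0],[0,0.026,0.001,0,0,0,0]]])

```text
time: 21.78
tool_pos: [526.6, 276.4, 133.3]
tcp_rot: [-0.007, 0.99, 0.096, 0.1]
wrist_force: [-0.6, -0.5, -0.4]
width: -0.001
finger_force: 0.0
```

Request:
carry_out(commands=[[[0,0.001,0,0,0,0,0],[0,0.002,0,0,0,0,0],[0,0.002,0,0,0,0,0]]])

```text
time: 22.15
tool_pos: [528.3, 276.3, 133.3]
tcp_rot: [-0.007, 0.99, 0.096, 0.1]
wrist_force: [-0.2, -0.1, -0.7]
width: 0.003
finger_force: 0.1
```

Request:
carry_out(commands=[[[0,0.001,0,0,0,0,0],[0,0.002,0,0,0,0,0],[0,0.002,0,0,0,0,0]]])

```text
time: 22.52
tool_pos: [530.4, 276.2, 133.3]
tcp_rot: [-0.007, 0.99, 0.096, 0.1]
wrist_force: [0.0, -0.3, 0.6]
width: -0.002
finger_force: 0.1
```

Request:
carry_out(commands=[[[0,0.001,0,0,0,0,0],[0,0.001,0,0,0,0,0]]])

```text
time: 22.78
tool_pos: [531.4, 276.3, 133.3]
tcp_rot: [-0.007, 0.99, 0.096, 0.1]
wrist_force: [-0.9, 0.8, -0.2]
width: 0.002
finger_force: 0.1
```

Request:
carry_out(commands=[[[0,0.001,0,0,0,0,0],[0,0.001,0,0,0,0,0]]])

```text
time: 23.02
tool_pos: [532.4, 276.2, 133.3]
tcp_rot: [-0.007, 0.99, 0.096, 0.1]
wrist_force: [-0.0, -0.2, 0.0]
width: -0.003
finger_force: 0.1
```

Request:
carry_out(commands=[[[0,0.001,0,0,0,0,0],[0,0.001,0,0,0,0,0]]])

```text
time: 23.28
tool_pos: [533.4, 276.2, 133.3]
tcp_rot: [-0.007, 0.99, 0.096, 0.1]
wrist_force: [-0.7, 1.2, 0.5]
width: 0.001
finger_force: 0.1
```

Request:
carry_out(commands=[[[0,0.001,0,0,0,0,0],[0,0.001,0,0,0,0,0]]])

```text
time: 23.52
tool_pos: [534.4, 276.2, 133.3]
tcp_rot: [-0.007, 0.99, 0.096, 0.1]
wrist_force: [0.2, 0.0, -0.5]
width: -0.001
finger_force: 0.1
```

Run:
```python
from h import *
st()
for n in ("side","scene"):
    c,T=cal(n); viewer.capture(n)
    for q,z in (("door_top",140),("door_knob",65)):
        r=spotter.spot_point(n,q); print(n,q,[(round(a["conf"],2),at_z(c,T,a["point"],z).round(0)) for a in r[:1]])
```

```text
t 23.52 tcp [534.4 276.2 133.3] yAng -1.377 z [ 0.196  0.034 -0.98 ] F [ 0.2  0.  -0.5] w -0.001 ff 0.1 q7 -1.83
side door_top [(0.76, array([552., 269., 140.]))]
side door_knob [(0.66, array([539., 236.,  65.]))]
scene door_top [(0.73, array([536., 239., 140.]))]
scene door_knob [(0.77, array([528., 216.,  65.]))]
```

Request:
carry_out(commands=[[[0,0.001,0,0,0,0,0],[0,0.001,0,0,0,0,0]]])

```text
time: 24.08
tool_pos: [535.4, 276.3, 133.3]
tcp_rot: [-0.007, 0.99, 0.096, 0.1]
wrist_force: [-0.4, 0.5, 0.0]
width: -0.0
finger_force: 0.1
```

Request:
carry_out(commands=[[[0,0.001,0,0,0,0,0],[0,0.001,0,0,0,0,0]]])

```text
time: 24.32
tool_pos: [536.3, 276.3, 133.2]
tcp_rot: [-0.007, 0.99, 0.096, 0.1]
wrist_force: [-0.5, 0.5, -0.2]
width: -0.001
finger_force: 0.2
```

Request:
carry_out(commands=[[[0,0.0005,0,0,0,0,0],[0,0.0005,0,0,0,0,0]]])

```text
time: 24.58
tool_pos: [536.7, 276.3, 133.2]
tcp_rot: [-0.007, 0.99, 0.096, 0.099]
wrist_force: [-1.0, 0.1, -0.5]
width: -0.0
finger_force: 0.4
```

Request:
carry_out(commands=[[[0,0.0005,0,0,0,0,0],[0,0.0005,0,0,0,0,0]]])

```text
time: 24.82
tool_pos: [537.0, 276.3, 133.1]
tcp_rot: [-0.007, 0.99, 0.096, 0.099]
wrist_force: [-2.1, -0.1, -0.1]
width: -0.002
finger_force: 1.2
```

Contact force is starting to build, which is the shut stop. One more small nudge should confirm it.

Request:
carry_out(commands=[[[0,0.0005,0,0,0,0,0],[0,0.0005,0,0,0,0,0]]])

```text
time: 25.08
tool_pos: [537.1, 276.4, 133.0]
tcp_rot: [-0.007, 0.99, 0.096, 0.099]
wrist_force: [-5.5, 0.3, 1.6]
width: -0.001
finger_force: 2.7
```

Request:
carry_out(commands=[[[0,0.0005,0,0,0,0,0],[0,0.0005,0,0,0,0,0]]])

```text
time: 25.32
tool_pos: [537.2, 276.4, 133.0]
tcp_rot: [-0.007, 0.99, 0.097, 0.098]
wrist_force: [-7.8, -0.3, 3.7]
width: 0.003
finger_force: 3.9
```

The door is firmly against its stop at about 8 N. I'll back away and verify.

Request:
carry_out(commands=[[[0,-0.003,-0.0005,0,0,0,0],[0,-0.01,-0.002,0,0,0,0],[0,-0.025,-0.004,0,0,0,0],[0,-0.05,-0.009,0.01,0,0,0],[0,-0.08,-0.014,0.05,0,0,0],[0,-0.1,-0.017,0.1,0,0.1,0],[0,-0.1,-0.017,0.14,0,0.197,0],[0,-0.1,-0.017,0.15,0,0.197,0]]])

```text
time: 26.32
tool_pos: [439.7, 259.1, 286.0]
tcp_rot: [-0.018, 0.995, 0.094, 0.003]
wrist_force: [0.6, 0.4, -0.5]
width: 0.001
finger_force: 0.0
```

Request:
carry_out(commands=[[[0,0,0,0,0,0,0],[0,0,0,0,0,0,0],[0,0,0,0,0,0,0]]])

```text
time: 26.7
tool_pos: [437.5, 259.1, 282.0]
tcp_rot: [-0.016, 0.995, 0.095, 0.001]
wrist_force: [0.1, 0.2, 0.3]
width: 0.004
finger_force: 0.0
```

Run:
```python
from h import *
st()
for n in ("wrist","side","scene"):
    c,T=cal(n); viewer.capture(n)
    for q,z in (("door_top",140),("door_knob",65),("lower_knuckle",32),("shield_box",0),("jar_0",0),("tape_blue",0)):
        r=spotter.spot_point(n,q); print(n,q,[(round(a["conf"],2),np.round(a["point"]).tolist(),at_z(c,T,a["point"],z).round(0)) for a in r[:1]])
print(W([530.5,337.1,.173],[[11,-74,0],[-10,-116,0]]).round(0)[:,:2].tolist())
c,T=cal("wrist"); print(proj(c,T,W([530.5,337.1,.173],[[7,-14,140],[7,-134,140],[7,-134,20],[-10,-116,65]])).round())
```

```text
t 26.7 tcp [437.5 259.1 282. ] yAng -1.38 z [-0.001  0.033 -0.999] F [0.1 0.2 0.3] w 0.004 ff 0.0 q7 -1.89
wrist door_top [(0.73, [359.0, 38.0], array([554., 263., 140.]))]
wrist door_knob [(0.56, [401.0, 92.0], array([535., 221.,  65.]))]
wrist lower_knuckle [(0.73, [256.0, 71.0], array([530., 343.,  32.]))]
wrist shield_box []
wrist jar_0 [(0.83, [116.0, 112.0], array([470., 476.,   0.]))]
wrist tape_blue [(0.81, [405.0, 250.0], array([389., 170.,   0.]))]
side door_top [(0.7, [284.0, 275.0], array([549., 272., 140.]))]
side door_knob [(0.86, [292.0, 292.0], array([538., 241.,  65.]))]
side lower_knuckle [(0.88, [286.0, 319.0], array([529., 322.,  32.]))]
side shield_box [(0.66, [264.0, 320.0], array([599., 307.,   0.]))]
side jar_0 [(0.94, [283.0, 373.0], array([480., 482.,  -0.]))]
side tape_blue [(0.51, [348.0, 307.0], array([387., 179.,   0.]))]
scene door_top [(0.59, [294.0, 197.0], array([540., 241., 140.]))]
scene door_knob [(0.74, [296.0, 222.0], array([537., 214.,  65.]))]
scene lower_knuckle [(0.61, [279.0, 220.0], array([521., 319.,  32.]))]
scene shield_box [(0.87, [306.0, 228.0], array([607., 289.,   0.]))]
scene jar_0 [(0.58, [248.0, 213.0], array([467., 485.,   0.]))]
scene tape_blue [(0.56, [255.0, 252.0], array([385., 183.,   0.]))]
[[554.0, 266.0], [541.0, 221.0]]
[[256.  45.]
 [454.  47.]
 [416.  69.]
 [402.  86.]]
```

Run:
```python
from h import *
c,T=cal("wrist"); im=save("wrist","w9.png"); a=im.astype(int)
m=(a[...,2]-a[...,0]>60)&(a[...,2]-a[...,1]>25); m[130:]=0
t=[];b=[]
for x in range(270,450,6):
    k=np.where(m[:,x])[0]
    if len(k)>5: t.append((x,k.min()));b.append((x,k.max()))
print(t[::3],b[::3])
for nm,L,z in (("top-inner",t,140),("bottom",b,20)):
    L=np.array(L,float); w=np.array([at_z(c,T,p,z) for p in L]); f=np.polyfit(w[:,1],w[:,0],1)
    rs=w[:,0]-np.polyval(f,w[:,1]); k=abs(rs)<2; f=np.polyfit(w[k,1],w[k,0],1); print(nm,"yaw",-np.arctan(f[0]),"x at y=266",np.polyval(f,266),rs.std())
```

```text
[(270, np.int64(32)), (288, np.int64(33)), (306, np.int64(28)), (324, np.int64(28)), (342, np.int64(28)), (360, np.int64(29)), (378, np.int64(42)), (396, np.int64(43)), (414, np.int64(43)), (432, np.int64(44))] [(270, np.int64(44)), (288, np.int64(45)), (306, np.int64(46)), (324, np.int64(47)), (342, np.int64(49)), (360, np.int64(50)), (378, np.int64(54)), (396, np.int64(50)), (414, np.int64(51)), (432, np.int64(52))]
top-inner yaw 0.06894862034811652 x at y=266 556.463654653384 2.230516912197213
bottom yaw 0.13917483430900346 x at y=266 566.3471460135164 0.7608351180858824
```

Run:
```python
from h import *
c,T=cal("wrist"); a=cv2.imread("pics/w9.png")[:,:,::-1].astype(int)
print(proj(c,T,W([607.5,289.3,.173],[[-50,75,150],[-50,-75,150],[-58,-20,154],[-58,-60,154],[-50,-75,0]])).round(1).tolist())
for x in (285,330,360,430): print(x,[tuple(map(int,a[r,x])) for r in range(0,64,3)])
m=(a[...,2]-a[...,0]>60)&(a[...,2]-a[...,1]>25); m[70:]=0
L=np.array([(x,np.where(m[:,x])[0].max()+.5) for x in range(270,440,4) if m[:,x].any() and not 366<x<392],float)
for z in(140,):
    w=np.array([at_z(c,T,p,z) for p in L]); f=np.polyfit(w[:,1],w[:,0],1); print("yaw",-np.arctan(f[0]),(w[:,0]-np.polyval(f,w[:,1])).std(), w[[0,-1]].round(1).tolist())
```

```text
[[202.5, 20.7], [463.8, 23.5], [366.6, 37.2], [437.4, 37.7], [414.6, 59.0]]
285 [(244, 242, 236), (245, 243, 237), (244, 242, 235), (244, 243, 237), (245, 244, 239), (245, 243, 238), (245, 243, 238), (244, 242, 235), (186, 181, 168), (157, 155, 145), (144, 144, 139), (48, 80, 116), (60, 109, 165), (64, 120, 184), (65, 118, 179), (39, 74, 107), (36, 58, 86), (41, 62, 87), (55, 59, 64), (35, 62, 89), (33, 59, 89), (40, 65, 91)]
330 [(244, 242, 236), (244, 242, 236), (244, 243, 236), (244, 242, 235), (245, 243, 237), (245, 243, 238), (245, 243, 237), (244, 243, 237), (226, 222, 211), (104, 110, 128), (39, 80, 134), (40, 80, 130), (58, 108, 165), (62, 121, 183), (65, 122, 185), (65, 114, 175), (46, 73, 106), (38, 62, 94), (40, 65, 92), (38, 65, 92), (40, 64, 92), (40, 66, 93)]
360 [(243, 241, 234), (244, 242, 236), (244, 242, 236), (243, 241, 235), (244, 243, 237), (244, 243, 237), (245, 243, 237), (244, 242, 236), (239, 237, 228), (120, 121, 125), (43, 83, 137), (41, 79, 136), (46, 76, 116), (60, 116, 174), (65, 122, 187), (64, 124, 184), (51, 101, 149), (38, 67, 94), (35, 61, 87), (42, 67, 95), (41, 65, 93), (37, 63, 93)]
430 [(111, 109, 103), (112, 114, 107), (110, 109, 105), (113, 110, 107), (108, 108, 101), (108, 108, 105), (112, 112, 106), (110, 109, 105), (111, 111, 105), (110, 111, 107), (108, 108, 104), (111, 109, 105), (111, 108, 105), (108, 106, 102), (59, 68, 83), (42, 77, 112), (43, 76, 113), (40, 75, 111), (39, 66, 93), (35, 62, 91), (40, 66, 92), (35, 64, 93)]
yaw 0.14092268727924448 1.5200325262422298 [[541.6, 315.9, 140.0], [555.3, 214.9, 140.0]]
```

Run:
```python
from h import *
c,T=cal("wrist"); a=cv2.GaussianBlur(cv2.imread("pics/w9.png"),(0,0),1)[:,:,::-1].astype(float)
def edge(ch,xs,lo,hi,sgn):
    o=[]
    for x in xs:
        g=sgn*np.gradient(ch[lo:hi,x]); k=int(g.argmax())
        if 0<k<len(g)-1 and g[k]>5: o.append((x,lo+k+0.5*(g[k-1]-g[k+1])/(g[k-1]-2*g[k]+g[k+1])))
    return np.array(o)
def yaw(n,E,z):
    w=np.array([at_z(c,T,p,z) for p in E])
    for _ in range(3):
        f=np.polyfit(w[:,1],w[:,0],1); r=w[:,0]-np.polyval(f,w[:,1]); w=w[abs(r)<2*r.std()+.1]
    print(n,len(w),"yaw",-np.arctan(f[0]),"resid",r.std().round(2),"ends",w[[0,-1]].round(1).tolist())
xs=range(270,365,3)
yaw("roof",edge(a[...,0],xs,15,32,-1),150)
yaw("door top outer",edge(a[...,2],xs,40,56,-1),140)
yaw("door top inner",edge(a[...,2]-a[...,0]*.5,xs,29,42,1),140)
```

```text
roof 27 yaw 0.1604966012373092 resid 0.08 ends [[551.1, 315.8, 150.0], [559.7, 262.8, 150.0]]
door top outer 32 yaw 0.12964960978304965 resid 0.03 ends [[542.4, 316.0, 140.0], [549.7, 259.9, 140.0]]
door top inner 32 yaw 0.13834616015715484 resid 0.46 ends [[547.2, 316.7, 140.0], [554.7, 261.0, 140.0]]
```

Run:
```python
from h import *
st(); print(workorder.close_job())
```

```text
t 27.8 tcp [438.3 259.3 283.3] yAng -1.38 z [ 0.     0.034 -0.999] F [-0.   0.7 -0.2] w 0.003 ff 0.0 q7 -1.89
the job is handed in; nothing more can be done
None
```

The door hangs fully down on both pins and was pushed shut with about 8 N; it measured about 0.03 rad (1.8°) short of parallel, inside the 0.09 rad limit, the flux bottle, jar and tape were not touched, and I handed the job in at 27.8 s with the arm clear (no verdict was returned).

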